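# Index the saw-fence length stop to its next preset

### The job

The next batch of battens is cut to the next longer preset: press the latch tab on the length stop's grip, no harder than a firm thumb would, slide the stop along the fence to the next dog away from the chop saw and let it latch there. Swing the stop arm fully down in front of the fence so that the next batten will meet it, and leave the tape measure, the offcut and the sanding block where they lie.

Things in the scene. Friction and masses are not known exactly. Their poses are not given: they have to be found in the camera images.
- fence: Chop-saw fence: aluminium bar 50 mm deep (its x), 65 mm high, 1.2 m long (its y), fixed on the bench, yaw varies. Origin at the bench under the bar's centre line; x points away from the robot, +y along the bar towards the saw (robot's left), z up. Saw blade 1.1 m from the origin along +y.
- stop: Length stop: aluminium saddle 168 mm long riding on top of the fence; slides along the fence with about 2 N of friction. Axes as the fence. Origin on top of the fence (65 mm up), on its centre line, in the plane of the latch tooth. It carries a grip: two upright grey cheeks, 8 mm thick, tops 54 mm above this origin, inner faces at y = -26 and +26 mm, from x = -52 to +10 mm. Between them lies the black thumb tab: press it down and push the cheek to slide.
- tab_lip (a point): Top of the tab's raised lip (rounded bar, 42 mm long in y, 10 mm thick), at x = -40, y = 0, z = +45 mm from the stop's origin with the tab up; the lip lies 9 mm below the cheeks' tops. The tab is a rocker on a pin at x = 0, z = +36 mm: pressing the lip down lifts a tooth at the rear (x = +37 mm).
- tab (a joint): Tab angle, rad: 0 up (tooth down), 0.26 hard end-stop; about 40 mm of lip travel per rad. The tooth is clear of a dog from about 0.15 (lip 6 mm down); the end-stop is 10 mm down. Spring: about 4 N at the lip at first, 11 N at the bottom. Reads about 0.14 when the released tooth stands on a dog beside its notch.
- flip_hinge (a point): Hinge axis (along the fence) of the stop arm, fixed to the stop at x = -45, y = +105, z = +34 mm from its origin: on the front, saw-side end.
- flip_tip (a point): Centre of the arm's plastic shoe (20 x 26 x 26 mm), 83 mm from the hinge; the shoe ends 96 mm from the hinge. The arm is an aluminium bar 16 mm thick (x when down) and 22 mm wide (y).
- flip (a joint): Arm angle, rad: 0 = hanging straight down in front of the fence (end-stop), 1.57 = level, pointing to the robot, 3.14 = straight up; starts leaning back over the fence at 3.25 to 3.45. Stiff hinge: stays where it is left, turned by about 1.5 to 3 N at the shoe.
- dog_a: Steel dog clamped on the fence's rear face, in which the stop is latched at the start. Axes as the fence; origin at its top face (70 mm above the bench) in the middle of its notch. All dogs alike: 24 mm deep, 53 mm long, notch 11 mm long for the 8 mm tooth, square walls 5 mm deep; 8 mm of flat top on each side, then 13 mm ramps on which a released tooth rides up (about 4 to 8 N along the fence) to drop into the notch and stop dead.
- dog_b: The next dog away from the saw (robot's right, -y of the fence), 80 to 240 mm from dog_a: the wanted preset. Origin as dog_a; the stop is latched here when its origin's y equals this one's and the tab is up.
- dog_c: The dog after that, 100 to 250 mm beyond dog_b: not wanted.
- tape_c (a point): Centre of a tape measure, 70 x 42 x 66 mm, loose on the bench in front of the fence.
- offcut_c (a point): Centre of a batten offcut, 170 x 44 x 21 mm, loose on the bench in front of the fence, robot's left.
- sander_c (a point): Centre of a hand sanding block, 125 x 70 x 37 mm, loose on the bench behind the fence.

How it is judged:
By the outcome, as a careful person would: the job done as asked, in the order asked, and still so for the second after the job is handed in, with the robot touching nothing.
It also fails if it takes over 72 s, if anything falls off the work surface, if the arm or the gripper's body presses on something with over 40 N, if the wrist force passes 120 N, or if a joint passes its speed limit or range.

### The arm

A 6-joint arm with a two-finger parallel gripper is mounted at the origin on the work surface. World frame = base frame: x ahead of the robot, y to its left, z up, the work surface at z = 0. Lengths are in mm, angles in rad, forces in N, time in s.
With the tool pointing down it reaches from about 350 to 1000 mm from the base axis. Payload 7.1 kg.
Tool frame: the origin (TCP) lies at the very end of the fingers, on their centre line; the grasp point (between the pads) lies 19 mm behind it (grasp_offset is the distance from the TCP to the grasp point, in mm); x points along the fingers, z is the direction in which the jaws open and shut, and the axes are right-handed (so a half turn about x gives the same grasp; the last joint's range is limited). The gripper opens to 85 mm and grips with 20 to 120 N. Pads are 22 mm wide; open, the fingers measure 114 mm over their backs; the gripper's body (76 mm by 85 mm) begins 54 mm behind the grasp point. The pads swing forward as they close: fully open they stand 13 mm farther back than shut.
Start: joints at [-1.323, 0.423, 1.63, -0, 1.089, -0.019], TCP at [164.797, -602.865, 231.319] pointing down, gripper open.
Joint ranges: [-3, 3], [-0.9, 2.11], [0.09, 2.58], [-1.31, 4.45], [0.11, 2.69], [-2.54, 2.54]. Speed limits (rad/s): [2.39, 2.39, 3.01, 3.14, 3.14, 3.14].

### API

Orientations are given as a unit quaternion [x, y, z, w].
In Python, from workcell import * gives the robot as it stands.
- The arm moves only by the tool jog_arm, never from a script. Its arguments are lists of equal length, an entry for each row: "claw": the gripper command: -1 is fully open, 1 is shut, values between are in proportion; "delta_pos": the shift along the tool's x, y, z in units of 25 mm (1.0 is 25 mm), a list of three; "roll": the turn about the tool's x in units of 5 degrees (1.0 is 5 degrees). In form: {"claw": [claw, ...], "delta_pos": [[tx, ty, tz], ...], "roll": [roll, ...]}. A call has 1 to 5 rows; each row is the pose to reach, as a shift and turn from the pose commanded when the call began, along the tool's axes at that moment; what a row does not reach only later rows make up. A row lasts 1/12 s, in which the tool goes at most 41.7 mm and 7.16 degrees, less where a joint would pass 70% of its speed; a pose out of reach is approached as far as the arm can. A call with a gripper value outside its range is refused whole. The fingers move at their own pace and stop on an object; the grip force is fixed at half the most. Time passes only in rows, so rows that repeat a pose let the fingers close. It gives the time, the measured TCP pose, the force and the opening at its end, in the units of the state.
- observe(): the state, without advancing time (a new reading comes with each control period).
- get_image(name): name is "scene" or "top" or "wrist"; returns the picture (384x512x3 uint8, red, green, blue); there is no depth.
- camera_info(name): a dict with "camera_matrix" (3x3 intrinsics, pixels), "world_from_camera" (4x4, takes a point from camera to world coordinates); the wrist camera has in their place "T_tool_cam" (4x4, takes a point from camera to tool coordinates, whose origin is the TCP and whose axes are the tool frame's). Camera axes: x right, y up, looking along -z (the intrinsics and any distortion apply to the point x, -y, -z); pixel columns grow to the right and rows downward; lengths in mm; the calibration is good to about 2 mm. A picture is of the moment at which its call begins: read the wrist's pose just before it. camera_info takes no time and is no camera call.
- sign_off(): hands the job in, once; it reports no verdict.
Trained networks look in the newest picture that a camera, given by its name, has taken for a name from the list of things; names that differ only in an ending like _2 or _b are one class to them, and where a whole thing is asked for, a point or a joint stands for the part that bears it (a point fixed in the world has none). Each returns a list of dicts, best first, with "score" (0 to 1); they miss things now and then, are a little off and sometimes report something else, mostly with a low value. They report only what shows in the picture. A call takes as long as a camera call.
- masks_of(query, camera): "region" (384x512 bool, what is visible of it) and "bbox" ([left, top, right, bottom] in pixels, round what is visible of it).
The state is a dict: "time_s": time; "joint_positions": joint angles; "joint_vel": joint speeds; "tau": joint torques, N m; "position": TCP position; "orientation": TCP orientation; "wrist_force": force on the tool from outside, world axes, zero at the start; "ft_torque": the same for the moment, N m; "grip_width": opening from 0.0 (shut) to 1.0 (fully open).
Only numpy, scipy, OpenCV 4.12 (cv2) and the standard library are available. Lean on these libraries where they do the work, as an engineer would, in place of code of your own. Each camera call takes 0.05 s, during which the arm holds its last target. There are 200 camera calls.

## Working session

There is one attempt and no reset: what is moved stays moved. The work goes in short steps, Python scripts to look and compute and a tool call to move; the robot and the scene stay as the last step left them, time stands still between calls to the robot, and variables do not carry over. Pictures are saved under pics/ and viewed, about 8 in all and at most 12, crops included, and the job is handed in when it is done.

Besides the shell and the picture viewer there is one more tool, called after "Emit:" by a JSON object that holds its "api" and its "payload", one argument or row to a line. jog_arm: Moves the arm, as the interface text tells. Its arguments: {"type":"object","properties":{"claw":{"type":"array","items":{"type":"number"}},"delta_pos":{"type":"array","items":{"type":"array","items":{"type":"number"}}},"roll":{"type":"array","items":{"type":"number"}}},"required":["claw","delta_pos","roll"]}

```bash
mkdir -p pics; cat > h.py <<'E'
from workcell import *
import numpy as np, cv2
from scipy.spatial.transform import Rotation as R
def cam(n):
    c=camera_info(n);K=np.array(c["camera_matrix"])
    if n=="wrist":
        s=observe();T=np.eye(4);T[:3,:3]=R.from_quat(s["orientation"]).as_matrix();T[:3,3]=s["position"];T=T@np.array(c["T_tool_cam"])
    else: T=np.array(c["world_from_camera"])
    return K,T,c
def proj(n,P,kt=None):
    K,T,c=kt or cam(n);P=np.atleast_2d(P);p=(P-T[:3,3])@T[:3,:3];p=p*[1,-1,-1]
    d=np.array(c.get("distortion",c.get("dist",[0.]*5)),float)
    return cv2.projectPoints(p,np.zeros(3),np.zeros(3),K,d)[0][:,0]
def back(n,uv,z,kt=None):
    K,T,c=kt or cam(n);d=np.array(c.get("distortion",c.get("dist",[0.]*5)),float)
    q=cv2.undistortPoints(np.array(uv,float).reshape(-1,1,2),K,d)[:,0]
    r=np.c_[q[:,0],-q[:,1],-np.ones(len(q))]@T[:3,:3].T
    return T[:3,3]+r*((z-T[2,3])/r[:,2])[:,None]
def save(n,f,img=None,crop=None,s=1):
    im=get_image(n) if img is None else img
    im=im[:,:,::-1]
    if crop: l,t,r,b=crop; im=im[t:b,l:r]
    cv2.imwrite("pics/"+f,cv2.resize(im,None,fx=s,fy=s,interpolation=cv2.INTER_CUBIC))
E
python3 - <<'E'
from h import *
for n in("scene","top","wrist"):
    print(n,camera_info(n))
a=get_image("scene");b=get_image("top")
save("",'top0.png',b,s=1.56);save("",'scene0.png',a,s=1.56)
for q in("fence","stop","tab","flip_tip","dog_a","tape_c","offcut_c","sander_c"):
  for n in("top","scene"):
    for m in masks_of(q,n)[:4]:
        ys,xs=np.nonzero(m["region"]);print(q,n,round(m["score"],2),m["bbox"],xs.mean().round(1),ys.mean().round(1),len(xs))
s=observe();print(s)
E
```

```text
scene {'camera_matrix': array([[382.19336725,   0.        , 255.67079777],
       [  0.        , 382.19336725, 194.06263927],
       [  0.        ,   0.        ,   1.        ]]), 'world_from_camera': array([[-5.47492092e-01, -6.94913229e-01,  4.66205977e-01,
         1.00433240e+03],
       [ 8.36655622e-01, -4.43839124e-01,  3.20958257e-01,
         3.63890206e+02],
       [-1.61176861e-02,  5.65775959e-01,  8.24401470e-01,
         9.45309192e+02],
       [ 0.00000000e+00,  0.00000000e+00,  0.00000000e+00,
         1.00000000e+00]])}
top {'camera_matrix': array([[379.20325527,   0.        , 257.05145005],
       [  0.        , 379.20325527, 189.67679879],
       [  0.        ,   0.        ,   1.        ]]), 'world_from_camera': array([[-6.86765870e-03,  9.87899539e-01, -1.54943012e-01,
         3.60942549e+02],
       [-9.99700623e-01, -3.14398848e-03,  2.42647788e-02,
         3.53461242e+01],
       [ 2.34840248e-02,  1.55063268e-01,  9.87625376e-01,
         1.07048555e+03],
       [ 0.00000000e+00,  0.00000000e+00,  0.00000000e+00,
         1.00000000e+00]])}
wrist {'camera_mat
[... 1949 characters left out ...]
': 0.9, 'joint_positions': array([-1.32300809e+00,  4.23068947e-01,  1.62992260e+00, -1.88766831e-05,
        1.08863341e+00, -1.90270118e-02]), 'joint_vel': array([-9.27730902e-05,  8.86048273e-04, -1.22067505e-04,  2.02027156e-03,
       -1.22961465e-03, -1.72548972e-04]), 'tau': array([-2.61801302e-03, -5.57329881e+01, -2.82152063e+01, -3.65906171e-04,
        6.41938641e-04, -4.88065780e-06]), 'position': array([ 164.78249056, -602.84759631,  231.3295679 ]), 'orientation': array([ 0.42905108,  0.56207782, -0.42904614,  0.56205258]), 'wrist_force': array([-0.55069634, -0.46790366, -0.65672816]), 'ft_torque': array([ 0.01333695, -0.03659636, -0.03968906]), 'grip_width': 1.0040033361181566}
```

View pics/top0.png

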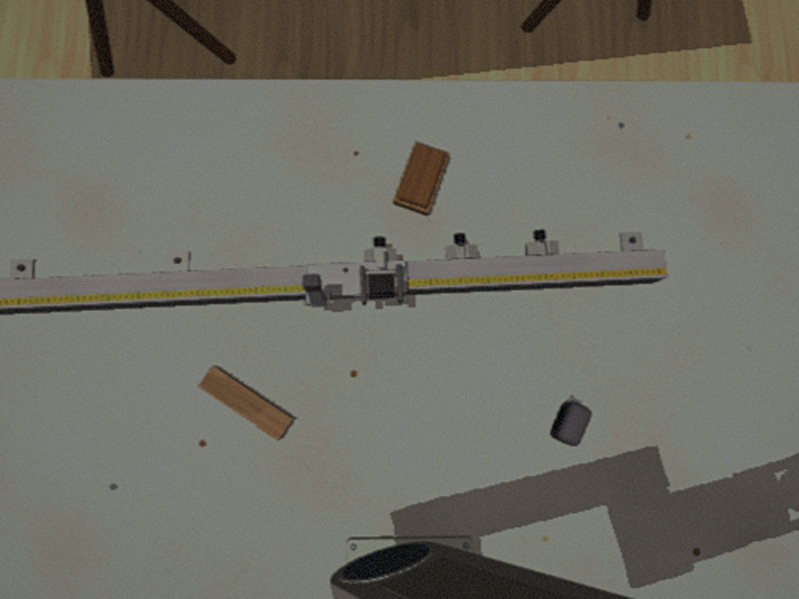

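View pics/scene0.png

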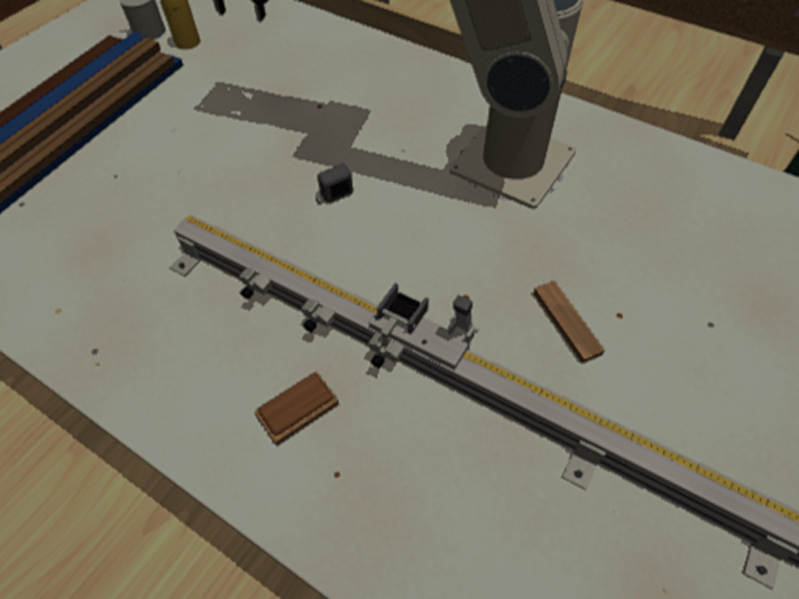

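```bash
python3 - <<'E'
from h import *
kt=cam("top");ks=cam("scene")
get_image("top");get_image("scene")
# fence line: fit top face edges in top view
f=masks_of("fence","top")[0]["region"].copy()
m=f.astype(np.uint8)
# column-wise bottom/top edges
cols=[c for c in range(10,420,6)]
e=[]
for c in cols:
    y=np.nonzero(f[:,c])[0]
    if len(y): e.append((c,y.min(),y.max()))
print(e[::4])
for q in("dog_a",):
  for n,k in(("top",kt),("scene",ks)):
    for m in masks_of(q,n)[:4]:
        ys,xs=np.nonzero(m["region"]); r=cv2.minAreaRect(np.c_[xs,ys].astype(np.float32))
        print(n,back(n,[(xs.mean(),ys.mean())],70,k).round(1),r)
for n,k in(("top",kt),("scene",ks)):
    m=masks_of("tab",n)[0]["region"]; ys,xs=np.nonzero(m);print("tab",n,back(n,[(xs.mean(),ys.mean())],102,k).round(1), xs.min(),xs.max(),ys.min(),ys.max())
    for t,z in(("tape_c",33),("offcut_c",15),("sander_c",30)):
        m=masks_of(t,n)[0]["region"]; ys,xs=np.nonzero(m);print(t,n,back(n,[(xs.mean(),ys.mean())],z,k).round(1))
E
```

```text
[(10, np.int64(166), np.int64(201)), (34, np.int64(177), np.int64(199)), (58, np.int64(177), np.int64(198)), (82, np.int64(176), np.int64(197)), (106, np.int64(169), np.int64(195)), (130, np.int64(173), np.int64(195)), (154, np.int64(171), np.int64(194)), (178, np.int64(171), np.int64(192)), (262, np.int64(167), np.int64(187)), (286, np.int64(166), np.int64(187)), (310, np.int64(164), np.int64(187)), (334, np.int64(164), np.int64(185)), (358, np.int64(162), np.int64(185)), (382, np.int64(161), np.int64(182)), (406, np.int64(149), np.int64(181))]
top [[601.8 -95.5  70. ]] ((296.5, 157.0), (16.0, 21.0), 90.0)
top [[ 607.8 -235.    70. ]] ((347.5, 155.0), (16.0, 21.0), 90.0)
top [[599.3  47.9  70. ]] ((243.11727905273438, 158.4069061279297), (16.60909652709961, 20.927461624145508), 85.2363510131836)
scene [[603.7  55.   70. ]] ((247.2692413330078, 223.34616088867188), (21.1805419921875, 21.57277488708496), 78.69007110595703)
scene [[ 617.3 -225.9   70. ]] ((163.5, 181.5), (19.0, 19.0), 0.0)
scene [[611.5 -86.4  70. ]] ((203.1885528564453, 202.0737762451172), (21.004291534423828, 19.917863845825195), 84.80557250976562)
tab top [[536.3  45.  102. ]] 237 252 162 191
tape_c top [[553.7 147.7  33. ]]
offcut_c top [[341.  281.2  15. ]]
sander_c top [[745.4 -28.9  30. ]]
tab scene [[542.5  46.8 102. ]] 245 267 189 219
tape_c scene [[ 304.3 -279.3   33. ]]
offcut_c scene [[346.7 287.5  15. ]]
sander_c scene [[757.2 -20.6  30. ]]
```

The top view shows the stop at about (355,285) in the enlarged picture, with the flip arm leaning back at (313,290). Dogs show at (380,250), (460,245) and (540,240), the tape at (571,420), the offcut at (247,402) and the sander at (421,178). The scene view agrees. The three dogs are about 140 mm apart, and dog_b is the middle one.

```bash
cat >> h.py <<'E'
def tool():
    s=observe();return np.array(s["position"]),R.from_quat(s["orientation"]).as_matrix()
def need(P,yawz=None):
    p,M=tool();print("d units",((M.T@(np.array(P)-p))/25).round(2),"pos",p.round(1))
E
python3 - <<'E'
from h import *
kt=cam("top");p,M=tool();print(M.round(3))
# fence edges (rear top edge, z=65) from top mask
b=back("top",[(34,176.5),(154,171),(178,170.5),(262,166.5),(310,164),(382,160.5)],65,kt);print(b.round(1))
l=np.polyfit(b[:,1],b[:,0],1);print(l,"yaw",-np.arctan(l[0]))
need([530,45,231])
E
```

```text
[[ 0.     0.965  0.264]
 [-0.     0.264 -0.965]
 [-1.    -0.     0.   ]]
[[ 556.1  604.3   65. ]
 [ 570.4  287.4   65. ]
 [ 571.6  223.2   65. ]
 [ 582.3   -3.2   65. ]
 [ 589.  -134.1   65. ]
 [ 598.5 -332.3   65. ]]
[-4.51607812e-02  5.82835922e+02] yaw 0.04513011695168366
d units [ 1.000e-02  2.092e+01 -2.115e+01] pos [ 164.8 -602.9  231.3]
```

Emit:
{"api": "jog_arm", "payload": {
  "claw": [1,1,1,1,1],
  "delta_pos": [
    [-1.2,20,-21],
    [-1.2,20,-21],
    [-1.2,20,-21],
    [-1.2,20,-21],
    [-1.2,20,-21]
  ],
  "roll": [0,0,0,0,0]
}}

```text
time_s: 1.97
position: [264.0, -417.9, 240.0]
orientation: [0.429, 0.562, -0.429, 0.562]
wrist_force: [1.0, -0.0, 0.5]
grip_width: 0.302
```

Emit:
{"api": "jog_arm", "payload": {
  "claw": [1,1,1,1,1],
  "delta_pos": [
    [0,16,-16],
    [0,16,-16],
    [0,16,-16],
    [0,16,-16],
    [0,16,-16]
  ],
  "roll": [0,0,0,0,0]
}}

```text
time_s: 2.38
position: [367.4, -236.9, 240.3]
orientation: [0.429, 0.562, -0.429, 0.562]
wrist_force: [1.5, 0.5, 0.8]
grip_width: -0.003
```

Emit:
{"api": "jog_arm", "payload": {
  "claw": [1,1,1,1,1],
  "delta_pos": [
    [0,11,-11],
    [0,11,-11],
    [0,11,-11],
    [0,11,-11],
    [0,11,-11]
  ],
  "roll": [0,0,0,0,0]
}}

```text
time_s: 2.8
position: [470.8, -55.7, 240.3]
orientation: [0.429, 0.562, -0.429, 0.562]
wrist_force: [0.4, -1.0, 0.2]
grip_width: 0.005
```

```bash
python3 - <<'E'
from h import *
need([516,44,260]);print(tool()[1].round(3))
E
```

```text
d units [-0.79  2.8  -3.37] pos [470.8 -55.7 240.3]
[[ 0.001  0.965  0.264]
 [-0.     0.264 -0.965]
 [-1.     0.001  0.   ]]
```

Emit:
{"api": "jog_arm", "payload": {
  "claw": [1,1,1,1,1],
  "delta_pos": [
    [-0.8,2.8,-3.4],
    [-0.8,2.8,-3.4],
    [-0.8,2.8,-3.4],
    [-0.8,2.8,-3.4],
    [-0.8,2.8,-3.4]
  ],
  "roll": [1.27,2.54,2.54,2.54,2.54]
}}

```text
time_s: 3.22
position: [515.7, 44.2, 260.2]
orientation: [0.488, 0.512, -0.488, 0.512]
wrist_force: [0.1, -0.1, -0.4]
grip_width: 0.0
```

```bash
python3 - <<'E'
from h import *
p,M=tool();print(p,M.round(3))
k=cam("wrist");im=get_image("wrist")
yaw=.045;Fx=np.array([np.cos(yaw),np.sin(yaw),0]);Fy=np.array([-Fx[1],Fx[0],0])
O=np.array([556,46,65.])
def P(x,y,z): return O+x*Fx+y*Fy+[0,0,z]
pts=dict(lip=P(-40,0,45),cm=P(-52,-26,54),cp=P(-52,26,54),cmr=P(10,-26,54),cpr=P(10,26,54),hinge=P(-45,105,34),dogb=P(37,-140,5))
vis=im.copy()
for n,q in pts.items():
    u=proj("wrist",q,k)[0];print(n,u.round(0));cv2.circle(vis,(int(u[0]),int(u[1])),3,(255,0,0),1)
save("","w1.png",vis,s=1.56)
for q in("tab","dog_a","flip_tip","stop"):
    for m in masks_of(q,"wrist")[:3]:
        ys,xs=np.nonzero(m["region"]);print(q,round(m["score"],2),np.round(m["bbox"]),xs.mean().round(1),ys.mean().round(1))
E
```

```text
[515.72681015  44.2051063  260.16563071] [[ 0.001  0.999  0.049]
 [-0.     0.049 -0.999]
 [-1.     0.001  0.   ]]
lip [254. 178.]
cm [278. 191.]
cp [231. 191.]
cmr [280. 134.]
cpr [229. 134.]
hinge [164. 180.]
dogb [374. 106.]
tab 0.93 [234. 105. 273. 183.] 252.9 156.2
dog_a 0.97 [226.  79. 278. 122.] 253.8 102.7
dog_a 0.96 [347.  78. 394. 123.] 370.7 104.6
dog_a 0.77 [455.  80. 512. 124.] 485.7 104.5
flip_tip 0.89 [112. 176. 171. 200.] 138.8 188.2
stop 0.75 [111. 103. 292. 201.] 209.7 155.1
stop 0.68 [236. 107. 272. 185.] 253.0 156.5
```

View pics/w1.png

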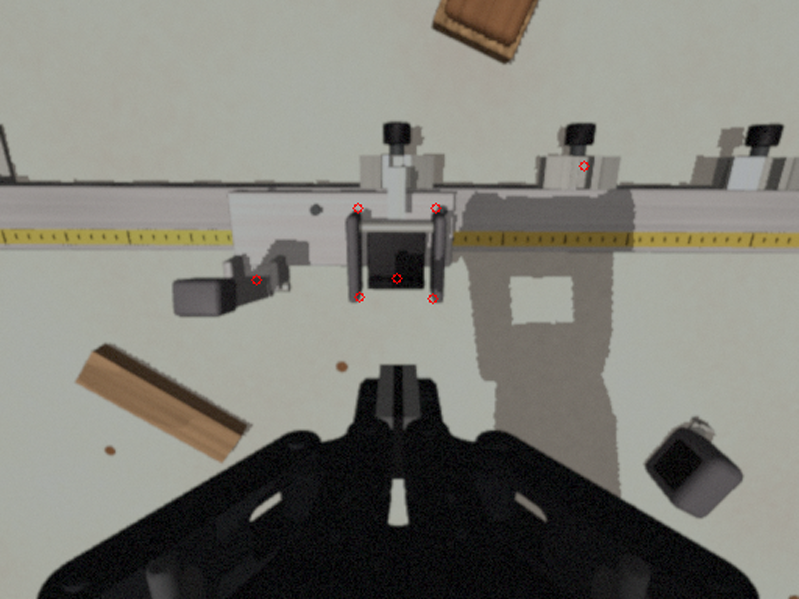

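The model overlay matches the picture. The cheek tops sit at the predicted marks to within 2 mm, and the lip is at about (397,283). Dog_b's centre is at about (579,170), so the spacing is about 138 mm. The flip arm's shoe is at (195,297). Next I descend between the cheeks.

Emit:
{"api": "jog_arm", "payload": {
  "claw": [1,1,1,1,1],
  "delta_pos": [
    [1.4,-0.05,0.2],
    [2.8,-0.05,0.2],
    [4.2,-0.05,0.2],
    [5.2,-0.05,0.2],
    [5.2,-0.05,0.2]
  ],
  "roll": [0,0,0,0,0]
}}

```text
time_s: 3.88
position: [510.3, 36.4, 125.5]
orientation: [0.487, 0.513, -0.491, 0.509]
wrist_force: [0.0, -0.3, -0.2]
grip_width: 0.002
```

Emit:
{"api": "jog_arm", "payload": {
  "claw": [1,1,1,1,1],
  "delta_pos": [
    [0.2,0,0],
    [0.4,0,0],
    [0.5,0,0],
    [0.6,0,0],
    [0.6,0,0]
  ],
  "roll": [0,0,0,0,0]
}}

```text
time_s: 4.3
position: [514.6, 37.6, 115.6]
orientation: [0.489, 0.511, -0.488, 0.511]
wrist_force: [0.0, 0.5, 1.0]
grip_width: -0.001
```

Emit:
{"api": "jog_arm", "payload": {
  "claw": [1,1,1,1],
  "delta_pos": [
    [0.1,0,0],
    [0.2,0,0],
    [0.25,0,0],
    [0.25,0,0]
  ],
  "roll": [0,0,0,0]
}}

```text
time_s: 4.63
position: [514.4, 37.7, 108.9]
orientation: [0.489, 0.511, -0.488, 0.511]
wrist_force: [-0.6, 0.4, 6.0]
grip_width: 0.0
```

Emit:
{"api": "jog_arm", "payload": {
  "claw": [1,1,1,1],
  "delta_pos": [
    [0.08,0,0],
    [0.12,0,0],
    [0.16,0,0],
    [0.16,0,0]
  ],
  "roll": [0,0,0,0]
}}

```text
time_s: 4.97
position: [513.9, 37.7, 104.9]
orientation: [0.488, 0.511, -0.489, 0.511]
wrist_force: [-2.7, -0.7, 7.6]
grip_width: -0.005
```

Emit:
{"api": "jog_arm", "payload": {
  "claw": [1,1,1],
  "delta_pos": [
    [0.08,0,0],
    [0.13,0,0],
    [0.13,0,0]
  ],
  "roll": [0,0,0]
}}

```text
time_s: 5.22
position: [513.7, 37.7, 101.8]
orientation: [0.488, 0.511, -0.489, 0.511]
wrist_force: [-2.7, -0.4, 9.0]
grip_width: -0.0
```

Emit:
{"api": "jog_arm", "payload": {
  "claw": [1,1,1,1,1],
  "delta_pos": [
    [0,0,0.15],
    [0,0,0.3],
    [0,0,0.45],
    [0,0,0.6],
    [0,0,0.7]
  ],
  "roll": [0,0,0,0,0]
}}

```text
time_s: 5.63
position: [514.5, 20.3, 101.9]
orientation: [0.489, 0.511, -0.489, 0.511]
wrist_force: [-3.3, 2.8, 8.7]
grip_width: -0.002
```

Emit:
{"api": "jog_arm", "payload": {
  "claw": [1,1,1,1,1],
  "delta_pos": [
    [0,0,0.3],
    [0,0,0.6],
    [0,0,0.9],
    [0,0,1.2],
    [0,0,1.5]
  ],
  "roll": [0,0,0,0,0]
}}

```text
time_s: 6.05
position: [516.2, -17.2, 101.9]
orientation: [0.489, 0.511, -0.489, 0.511]
wrist_force: [-3.7, 3.1, 9.0]
grip_width: -0.007
```

Emit:
{"api": "jog_arm", "payload": {
  "claw": [1,1,1,1,1],
  "delta_pos": [
    [0,0,0.3],
    [0,0,0.6],
    [0,0,0.8],
    [0,0,0.9],
    [0,0,0.9]
  ],
  "roll": [0,0,0,0,0]
}}

```text
time_s: 6.47
position: [517.2, -40.2, 101.9]
orientation: [0.488, 0.511, -0.489, 0.511]
wrist_force: [-5.0, -1.4, 9.1]
grip_width: 0.0
```

```bash
python3 - <<'E'
from h import *
print(tool()[0].round(1))
k=cam("top");save("top","t1.png",crop=(180,100,400,230),s=3.5)
for q in("tab","stop"):
    for m in masks_of(q,"top")[:2]:
        ys,xs=np.nonzero(m["region"]);print(q,round(m["score"],2),np.round(m["bbox"]),back("top",[(xs.mean(),ys.mean())],100,k).round(1))
E
```

```text
[517.2 -40.2 101.9]
stop 0.87 [228. 167. 260. 195.] [[539.2  55.6 100. ]]
```

View pics/t1.png

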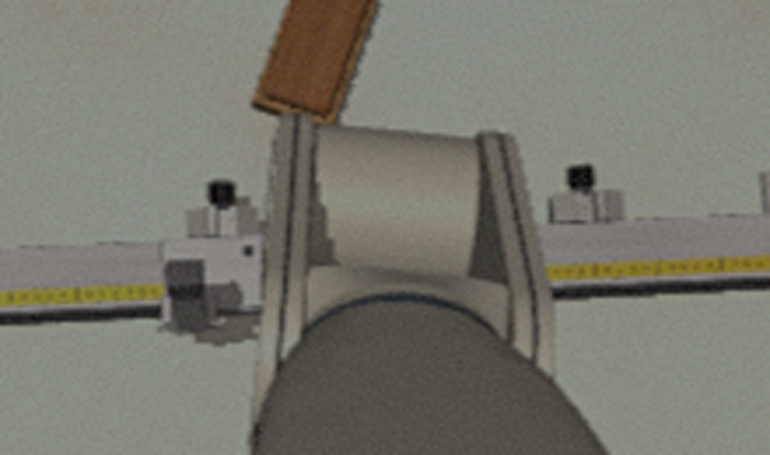

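The stop has moved about 75 mm. Dog_a is now uncovered, with its knob at (221,193), and dog_b at (580,200) is still clear of the tooth. I release the tab while keeping the fingertip between the cheeks.

Emit:
{"api": "jog_arm", "payload": {
  "claw": [1,1,1,1],
  "delta_pos": [
    [-0.2,0,0],
    [-0.4,0,0],
    [-0.47,0,0],
    [-0.47,0,0]
  ],
  "roll": [0,0,0,0]
}}

```text
time_s: 6.95
position: [517.8, -39.7, 113.5]
orientation: [0.489, 0.511, -0.488, 0.511]
wrist_force: [-0.5, -0.2, -0.6]
grip_width: 0.001
```

Emit:
{"api": "jog_arm", "payload": {
  "claw": [1,1,1,1,1],
  "delta_pos": [
    [0,0,0.15],
    [0,0,0.3],
    [0,0,0.45],
    [0,0,0.6],
    [0,0,0.7]
  ],
  "roll": [0,0,0,0,0]
}}

```text
time_s: 7.37
position: [518.1, -57.6, 112.8]
orientation: [0.489, 0.511, -0.489, 0.511]
wrist_force: [0.0, 2.3, -1.8]
grip_width: -0.001
```

Emit:
{"api": "jog_arm", "payload": {
  "claw": [1,1,1,1,1],
  "delta_pos": [
    [0,0,0.1],
    [0,0,0.2],
    [0,0,0.3],
    [0,0,0.4],
    [0,0,0.5]
  ],
  "roll": [0,0,0,0,0]
}}

```text
time_s: 7.78
position: [518.8, -69.9, 113.1]
orientation: [0.488, 0.511, -0.489, 0.511]
wrist_force: [-0.4, 2.3, -1.0]
grip_width: 0.002
```

Emit:
{"api": "jog_arm", "payload": {
  "claw": [1,1,1,1,1],
  "delta_pos": [
    [0,0,0.1],
    [0,0,0.2],
    [0,0,0.3],
    [0,0,0.4],
    [0,0,0.5]
  ],
  "roll": [0,0,0,0,0]
}}

```text
time_s: 8.2
position: [519.4, -82.4, 113.1]
orientation: [0.489, 0.511, -0.489, 0.511]
wrist_force: [-1.3, 1.7, -1.4]
grip_width: 0.005
```

Emit:
{"api": "jog_arm", "payload": {
  "claw": [1,1,1,1,1],
  "delta_pos": [
    [0,0,0.1],
    [0,0,0.2],
    [0,0,0.3],
    [0,0,0.4],
    [0,0,0.5]
  ],
  "roll": [0,0,0,0,0]
}}

```text
time_s: 8.62
position: [520.0, -94.5, 113.2]
orientation: [0.489, 0.511, -0.489, 0.511]
wrist_force: [-1.3, 5.3, 0.2]
grip_width: -0.002
```

Emit:
{"api": "jog_arm", "payload": {
  "claw": [1,1,1,1,1],
  "delta_pos": [
    [0,0,0.08],
    [0,0,0.16],
    [0,0,0.24],
    [0,0,0.32],
    [0,0,0.4]
  ],
  "roll": [0,0,0,0,0]
}}

```text
time_s: 9.03
position: [520.6, -104.8, 113.2]
orientation: [0.489, 0.511, -0.489, 0.511]
wrist_force: [-1.0, 2.0, -1.3]
grip_width: -0.001
```

Emit:
{"api": "jog_arm", "payload": {
  "claw": [1,1,1],
  "delta_pos": [
    [0,0,0.06],
    [0,0,0.12],
    [0,0,0.18]
  ],
  "roll": [0,0,0]
}}

```text
time_s: 9.28
position: [521.0, -109.6, 113.3]
orientation: [0.489, 0.511, -0.489, 0.511]
wrist_force: [-1.8, 2.1, -0.4]
grip_width: -0.004
```

Emit:
{"api": "jog_arm", "payload": {
  "claw": [1,1,1],
  "delta_pos": [
    [0,0,0.05],
    [0,0,0.1],
    [0,0,0.1]
  ],
  "roll": [0,0,0]
}}

```text
time_s: 9.53
position: [521.1, -112.1, 113.3]
orientation: [0.489, 0.511, -0.489, 0.511]
wrist_force: [-0.9, 1.0, -0.5]
grip_width: -0.002
```

Emit:
{"api": "jog_arm", "payload": {
  "claw": [1,1,1],
  "delta_pos": [
    [0,0,0.05],
    [0,0,0.1],
    [0,0,0.1]
  ],
  "roll": [0,0,0]
}}

```text
time_s: 9.78
position: [521.3, -114.6, 113.3]
orientation: [0.489, 0.511, -0.489, 0.511]
wrist_force: [-0.5, -0.8, -0.1]
grip_width: -0.001
```

Emit:
{"api": "jog_arm", "payload": {
  "claw": [1,1,1],
  "delta_pos": [
    [0,0,0.05],
    [0,0,0.1],
    [0,0,0.1]
  ],
  "roll": [0,0,0]
}}

```text
time_s: 10.03
position: [521.4, -117.0, 113.3]
orientation: [0.489, 0.511, -0.489, 0.511]
wrist_force: [0.4, 1.3, 0.1]
grip_width: 0.001
```

Emit:
{"api": "jog_arm", "payload": {
  "claw": [1,1,1],
  "delta_pos": [
    [0,0,0.05],
    [0,0,0.1],
    [0,0,0.1]
  ],
  "roll": [0,0,0]
}}

```text
time_s: 10.28
position: [521.5, -118.6, 113.3]
orientation: [0.489, 0.511, -0.488, 0.511]
wrist_force: [1.5, 6.8, 1.4]
grip_width: -0.003
```

```bash
python3 - <<'E'
from h import *
print(tool()[0].round(1),observe()["wrist_force"].round(1))
save("wrist","w2.png",s=1.5)
for q in("dog_a","tab","stop"):
    for m in masks_of(q,"wrist")[:3]:
        print(q,round(m["score"],2),np.round(m["bbox"]))
E
```

```text
[ 521.5 -118.6  113.3] [1.5 6.8 1.4]
dog_a 0.93 [183.  56. 262. 132.]
dog_a 0.67 [  0.  55.  74. 132.]
dog_a 0.55 [379.  53. 483. 135.]
tab 0.94 [186. 110. 256. 248.]
stop 0.6 [  0. 107. 291. 296.]
```

View pics/w2.png

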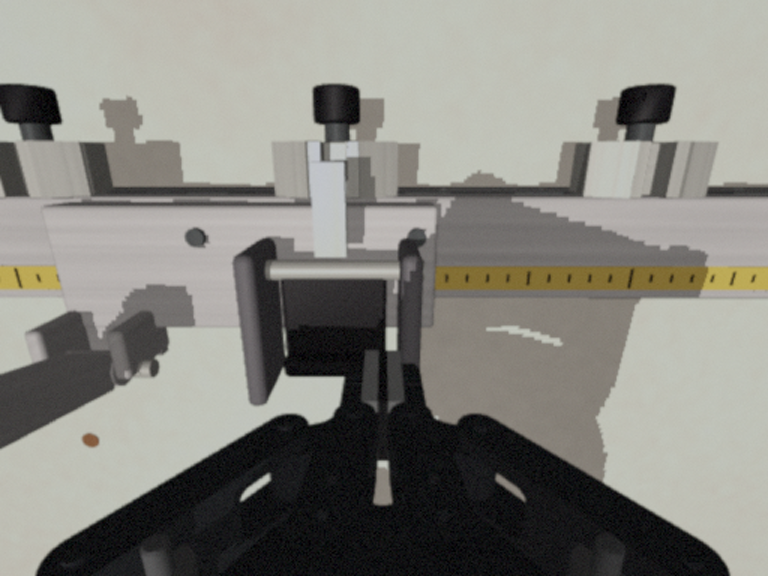

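The tooth arm at about (329,200) lies over dog_b at (336,165), and the push force is rising. I nudge a little more to confirm the hard stop.

Emit:
{"api": "jog_arm", "payload": {
  "claw": [1,1,1],
  "delta_pos": [
    [0,0,0.04],
    [0,0,0.08],
    [0,0,0.08]
  ],
  "roll": [0,0,0]
}}

```text
time_s: 10.73
position: [521.5, -119.3, 113.3]
orientation: [0.49, 0.512, -0.488, 0.51]
wrist_force: [1.8, 13.5, 1.7]
grip_width: -0.001
```

Emit:
{"api": "jog_arm", "payload": {
  "claw": [1,1,1],
  "delta_pos": [
    [0,0,0.04],
    [0,0,0.06],
    [0,0,0.06]
  ],
  "roll": [0,0,0]
}}

```text
time_s: 10.98
position: [521.5, -119.8, 113.2]
orientation: [0.49, 0.512, -0.488, 0.51]
wrist_force: [3.0, 19.8, 3.6]
grip_width: 0.0
```

Blocked at about 20 N, so it's in the notch. I back off, rise, and measure the stop and arm from above.

Emit:
{"api": "jog_arm", "payload": {
  "claw": [1,1,1,1,1],
  "delta_pos": [
    [0,0,-0.35],
    [-1.5,0,-0.35],
    [-3,0,-0.5],
    [-4.5,0,-1.5],
    [-5.6,0,-2.5]
  ],
  "roll": [0,0,0,0,0]
}}

```text
time_s: 11.4
position: [518.9, -61.0, 255.4]
orientation: [0.489, 0.51, -0.489, 0.511]
wrist_force: [0.8, 0.0, 0.6]
grip_width: -0.003
```

Emit:
{"api": "jog_arm", "payload": {
  "claw": [1,1],
  "delta_pos": [
    [0,0,0],
    [0,0,0]
  ],
  "roll": [0,0,0]
}}

```text
$.roll: bad value
```

Emit:
{"api": "jog_arm", "payload": {
  "claw": [1,1],
  "delta_pos": [
    [0,0,0],
    [0,0,0]
  ],
  "roll": [0,0]
}}

```text
time_s: 11.57
position: [519.6, -59.7, 255.3]
orientation: [0.489, 0.51, -0.487, 0.513]
wrist_force: [-0.1, -0.1, -0.7]
grip_width: 0.0
```

```bash
cat >> h.py <<'E'
yaw=.045;Fx=np.array([np.cos(yaw),np.sin(yaw),0]);Fy=np.array([-Fx[1],Fx[0],0])
O=np.array([561,-96,65.])
def P(x,y,z): return O+x*Fx+y*Fy+[0,0,z]
E
python3 - <<'E'
from h import *
print(tool()[0].round(1),tool()[1].round(3),observe()["wrist_force"].round(1))
k=cam("wrist");im=get_image("wrist").copy()
def arm(th,r,n,y): d=np.array([-np.sin(th),-np.cos(th)]);m=np.array([-np.cos(th),np.sin(th)]);q=np.array([-45,34])+r*d+n*m;return P(q[0],y,q[1])
L=[P(-40,0,45),P(-52,-26,54),P(-52,26,54),P(10,-26,54),P(10,26,54),P(-45,105,34),P(37,0,5)]+[arm(3.35,96,s*10,105+t*13) for s in(-1,1) for t in(-1,1)]
for q in L:
    u=proj("wrist",q,k)[0];cv2.circle(im,(int(u[0].round()),int(u[1].round())),2,(255,0,0),1)
save("","w3.png",im,s=1.56)
for q in("flip_tip","dog_a","tab"):
    for m in masks_of(q,"wrist")[:3]: print(q,round(m["score"],2),np.round(m["bbox"]))
E
```

```text
[519.6 -59.7 255.3] [[ 0.004  0.999  0.047]
 [-0.001  0.047 -0.999]
 [-1.     0.004  0.001]] [-0.1 -0.1 -0.7]
flip_tip 0.9 [157. 178. 205. 204.]
dog_a 0.95 [263.  77. 310. 122.]
dog_a 0.87 [377.  80. 433. 121.]
dog_a 0.63 [138.  77. 192. 120.]
tab 0.72 [271. 107. 306. 184.]
tab 0.19 [360. 269. 410. 319.]
```

View pics/w3.png

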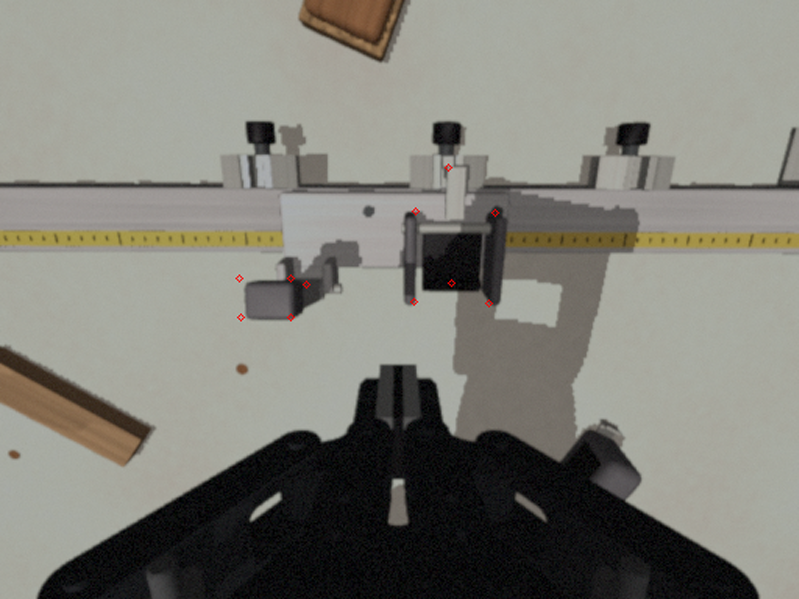

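The stop's markers agree to within 3 mm, with the tab at (452,262) and the tooth arm on dog_b at (456,190). The shoe is at (272,300), so the arm leans at about 3.35 rad with the hinge near (511, 5, 99). I move the closed fingers behind the arm and sweep.

Emit:
{"api": "jog_arm", "payload": {
  "claw": [1,1,1,1],
  "delta_pos": [
    [0,0.9,-1.3],
    [0,1.8,-2.56],
    [0,1.8,-2.56],
    [0,1.8,-2.56]
  ],
  "roll": [0,0,0,0]
}}

```text
time_s: 12.1
position: [560.7, 6.3, 251.5]
orientation: [0.487, 0.512, -0.489, 0.511]
wrist_force: [-0.3, 0.2, 0.3]
grip_width: 0.002
```

Emit:
{"api": "jog_arm", "payload": {
  "claw": [1,1,1,1,1],
  "delta_pos": [
    [1,0,0],
    [2,0,0],
    [3,0,0],
    [3.45,0,0],
    [3.45,0,0]
  ],
  "roll": [0,0,0,0,0]
}}

```text
time_s: 12.52
position: [557.8, 4.7, 163.6]
orientation: [0.487, 0.513, -0.491, 0.509]
wrist_force: [-0.1, 0.3, -0.5]
grip_width: 0.002
```

Emit:
{"api": "jog_arm", "payload": {
  "claw": [1,1,1,1,1],
  "delta_pos": [
    [-0.05,-0.3,0],
    [-0.1,-0.6,0],
    [-0.2,-0.9,0],
    [-0.2,-1.2,0],
    [-0.2,-1.5,0]
  ],
  "roll": [0,0,0,0,0]
}}

```text
time_s: 12.93
position: [523.4, 4.0, 173.5]
orientation: [0.489, 0.51, -0.488, 0.512]
wrist_force: [2.2, 0.2, 1.2]
grip_width: -0.002
```

Emit:
{"api": "jog_arm", "payload": {
  "claw": [1,1,1],
  "delta_pos": [
    [0,-0.2,0],
    [0,-0.5,0],
    [0,-0.5,0]
  ],
  "roll": [0,0,0]
}}

```text
time_s: 13.18
position: [508.9, 3.5, 172.0]
orientation: [0.488, 0.512, -0.489, 0.511]
wrist_force: [-0.4, -0.9, 0.4]
grip_width: 0.002
```

Emit:
{"api": "jog_arm", "payload": {
  "claw": [1,1,1,1,1],
  "delta_pos": [
    [0.2,-0.6,0],
    [0.5,-1.1,0],
    [0.9,-1.5,0],
    [1.35,-1.9,0],
    [1.35,-1.9,0]
  ],
  "roll": [0,0,0,0,0]
}}

```text
time_s: 13.6
position: [459.6, 1.4, 136.3]
orientation: [0.487, 0.513, -0.49, 0.51]
wrist_force: [-1.3, 0.2, -0.5]
grip_width: -0.003
```

Emit:
{"api": "jog_arm", "payload": {
  "claw": [1,1,1,1,1],
  "delta_pos": [
    [0.3,-0.15,0],
    [0.6,-0.3,0],
    [0.9,-0.4,0],
    [1.15,-0.45,0],
    [1.15,-0.45,0]
  ],
  "roll": [0,0,0,0,0]
}}

```text
time_s: 14.02
position: [451.0, 0.8, 108.1]
orientation: [0.488, 0.512, -0.489, 0.511]
wrist_force: [-0.3, 0.1, -0.4]
grip_width: -0.003
```

```bash
python3 - <<'E'
from h import *
k=cam("scene");u=proj("scene",P(-45,105,34),k)[0].astype(int);print(u)
save("scene","s2.png",crop=(u[0]-70,u[1]-70,u[0]+70,u[1]+50),s=5)
E
```

```text
[250 185]
```

View pics/s2.png

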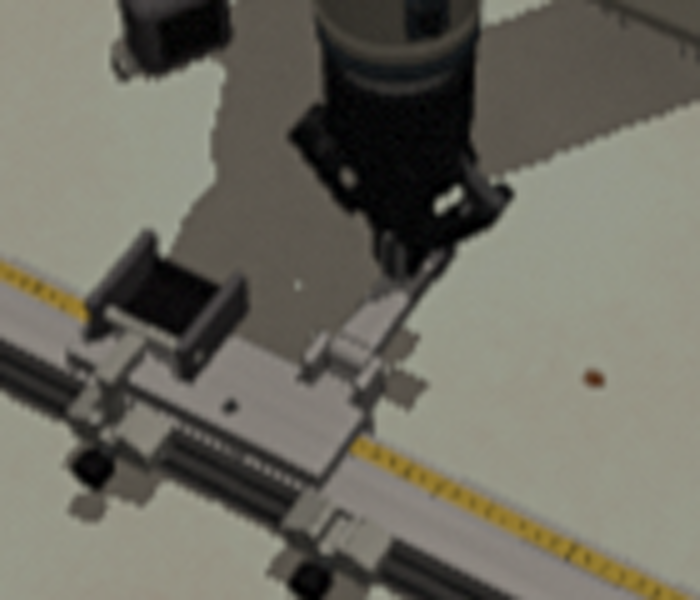

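The arm now lies about level, at (390,310), under the fingertips. The tooth still sits on dog_b at (95,400). I carry on down.

Emit:
{"api": "jog_arm", "payload": {
  "claw": [1,1,1,1,1],
  "delta_pos": [
    [0.25,0,0],
    [0.5,0,0],
    [0.76,0,0],
    [1.14,0.12,0],
    [1.5,0.28,0]
  ],
  "roll": [0,0,0,0,0]
}}

```text
time_s: 14.48
position: [459.2, 1.2, 71.1]
orientation: [0.489, 0.511, -0.489, 0.511]
wrist_force: [-0.3, -0.6, 1.5]
grip_width: -0.004
```

Emit:
{"api": "jog_arm", "payload": {
  "claw": [1,1,1,1,1],
  "delta_pos": [
    [0.2,0.15,0],
    [0.4,0.35,0],
    [0.5,0.5,0],
    [0.5,0.65,0],
    [0.5,0.75,0]
  ],
  "roll": [0,0,0,0,0]
}}

```text
time_s: 14.9
position: [477.4, 2.0, 59.0]
orientation: [0.488, 0.512, -0.489, 0.511]
wrist_force: [-2.1, -0.4, -0.9]
grip_width: 0.001
```

Emit:
{"api": "jog_arm", "payload": {
  "claw": [1,1,1,1,1],
  "delta_pos": [
    [0.05,0.1,0],
    [0.1,0.2,0],
    [0.15,0.3,0],
    [0.15,0.4,0],
    [0.15,0.4,0]
  ],
  "roll": [0,0,0,0,0]
}}

```text
time_s: 15.32
position: [487.8, 2.4, 55.6]
orientation: [0.488, 0.511, -0.489, 0.511]
wrist_force: [-2.9, -0.1, -2.0]
grip_width: 0.001
```

Emit:
{"api": "jog_arm", "payload": {
  "claw": [1,1,1],
  "delta_pos": [
    [0,0.08,0],
    [0,0.16,0],
    [0,0.16,0]
  ],
  "roll": [0,0,0]
}}

```text
time_s: 15.57
position: [487.7, 2.6, 54.9]
orientation: [0.487, 0.513, -0.491, 0.509]
wrist_force: [-12.9, -0.3, -0.0]
grip_width: 0.001
```

Emit:
{"api": "jog_arm", "payload": {
  "claw": [1,1,1],
  "delta_pos": [
    [0,0.06,0],
    [0,0.1,0],
    [0,0.1,0]
  ],
  "roll": [0,0,0]
}}

```text
time_s: 15.82
position: [487.5, 2.9, 54.3]
orientation: [0.485, 0.515, -0.492, 0.508]
wrist_force: [-18.5, 1.1, 2.4]
grip_width: 0.001
```

A hard end-stop shows here, about 18 N with no further travel. I back away and look.

Emit:
{"api": "jog_arm", "payload": {
  "claw": [1,1,1,1,1],
  "delta_pos": [
    [0,-0.6,0],
    [0,-1.8,0],
    [-1,-2.8,0],
    [-2.5,-3,0],
    [-4,-3,0]
  ],
  "roll": [0,0,0,0,0]
}}

```text
time_s: 16.23
position: [417.0, -0.7, 156.2]
orientation: [0.488, 0.512, -0.489, 0.51]
wrist_force: [2.3, 0.2, 0.1]
grip_width: 0.002
```

Emit:
{"api": "jog_arm", "payload": {
  "claw": [1,1,1,1,1],
  "delta_pos": [
    [-1,0,0],
    [-2,0,0],
    [-3,0,-0.8],
    [-3.5,0,-0.8],
    [-3.5,0,-0.8]
  ],
  "roll": [0,0,0,0,0]
}}

```text
time_s: 16.65
position: [421.5, 19.8, 246.9]
orientation: [0.491, 0.509, -0.486, 0.514]
wrist_force: [0.5, -0.0, 0.2]
grip_width: -0.003
```

```bash
python3 - <<'E'
from h import *
print(tool()[0].round(1),observe()["wrist_force"].round(1))
k=cam("wrist");im=get_image("wrist").copy()
L=[P(-40,-2.5,45),P(-45,102.5,34)]+[P(-45+s*8,102.5+t*13,34) for s in(-1,1) for t in(-1,1)]+[P(-45-10,102.5+t*13,34-96) for t in(-1,1)]
for q in L:
    u=proj("wrist",q,k)[0];cv2.circle(im,(int(u[0].round()),int(u[1].round())),2,(255,0,0),1)
a=get_image("scene");u=proj("scene",P(-20,50,30))[0].astype(int)
c=cv2.resize(a[u[1]-60:u[1]+60,u[0]-80:u[0]+80],(512,384),interpolation=cv2.INTER_CUBIC)
v=cv2.resize(np.vstack([im,c]),None,fx=.78,fy=.78)
save("","f1.png",v)
n="scene"
for t,z in(("tape_c",33),("offcut_c",15),("sander_c",30)):
    for n in("scene","top"):
        if n=="top" and t=="tape_c": get_image("top")
        ms=masks_of(t,n)
        if ms: ys,xs=np.nonzero(ms[0]["region"]);print(t,n,back(n,[(xs.mean(),ys.mean())],z).round(1))
E
```

```text
[421.5  19.8 246.9] [ 0.5 -0.   0.2]
tape_c scene [[ 303.7 -279.2   33. ]]
tape_c top [[ 303.5 -282.3   33. ]]
offcut_c scene [[347.2 287.9  15. ]]
offcut_c top [[340.8 282.2  15. ]]
sander_c scene [[758.2 -20.6  30. ]]
sander_c top [[745.5 -29.1  30. ]]
```

View pics/f1.png

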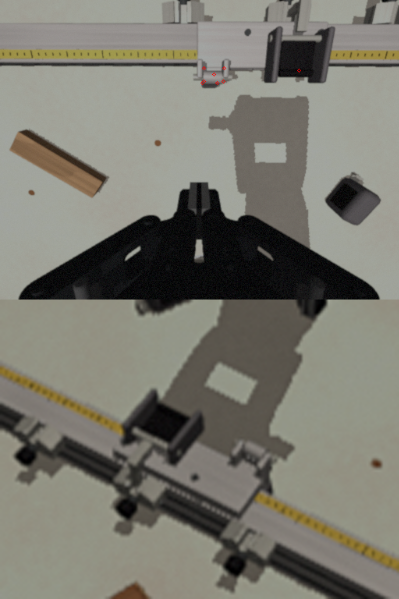

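```bash
python3 - <<'E'
from h import *
print(observe()["time_s"],sign_off())
E
```

```text
the job is handed in; nothing more can be done
17.1 None
```

The job is handed in at 17.1 s. The stop is at dog_b, the next dog away from the saw, and the stop arm is down in front of the fence.

- **Stop:** I pressed the tab lip about 8 mm with about 9 N and slid the stop clear of dog_a. I then released the tab and pushed the cheek until the tooth rode up dog_b's ramp. It stopped dead under a 20 N push, so I take it as latched. The wrist picture put the tooth over dog_b to within what the picture can resolve.
- **Stop arm:** I swung it over and down to its end-stop, where it gave about 18 N with no further travel. The last picture shows nothing of the arm but the hinge, as expected when it hangs straight down.
- **Other objects:** The tape measure, offcut and sanding block read within about 1 mm of their starting positions. One exception is the tape's first top-view reading, which was a wrong position I had printed under the tape's name; its scene-view readings before and after agree.
- **Robot:** It stood clear above the bench, reading about 0 N.

I did not measure the tab or arm angles directly. The latch and the arm being fully down rest on the forces and the pictures.

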